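# Pull the dust cap off the ball vise

## Robot

A 6-joint arm with a two-finger parallel gripper is mounted at the origin on the work surface. World frame = base frame: x ahead of the robot, y to its left, z up, the work surface at z = 0. Lengths are in m, angles in rad, forces in N, time in s.
With the tool pointing down it reaches from about 0.275 to 0.825 m from the base axis. Payload 4.9 kg.
Tool frame: the origin (TCP) lies midway between the tips of the shut fingers; the grasp point (between the pads) lies env.hold_point_z behind it (env.hold_point_z is the distance from the TCP to the grasp point, in m); z points along the fingers, y is the line along which they close (so a half turn about z gives the same grasp; the last joint's range is limited). The gripper opens to 85 mm and grips with 20 to 120 N. Pads are 22 mm wide; open, the fingers measure 114 mm over their backs; the gripper's body (76 mm by 85 mm) begins 54 mm behind the grasp point. The pads swing forward as they close: fully open they stand 13 mm farther back than shut.
Start: joints at [1.117, 0.326, -0.193, 1.052, 0, 1.437], TCP at [0.173, 0.522, 0.231] pointing down, gripper open.
Joint ranges: [-2.65, 2.65], [-0.97, 1.79], [-1.3, 1.35], [-1.93, 2.1], [-1.47, 1.37], [-3.14, 3.14]. Speed limits (rad/s): [2.57, 2.57, 3.14, 3.14, 3.14, 3.14].

## Interface

Orientations are given as a 3x3 rotation matrix whose columns are the frame's x, y, z axes.
In Python, from workcell import env gives the robot as it stands. The module is installed in compiled form; this text tells all that it offers. Calls block until the motion is done:
- env.goto(position, orientation): joint-space move of the TCP to a pose.
- env.servo_line(position, rate=0.15, rotation=None, f_stop=None): straight line of the TCP; rotation=None keeps the orientation; rate is the mean speed in m/s. With f_stop (N) it stops when the force on the tool has changed by that much, and returns True; else False.
- env.movej(angles): joint-space move.
- env.grip(opening, strength=None): finger opening in m; strength is the grip in N (None keeps the last); returns when the fingers have stopped.
- env.pause(seconds).
- env.inverse_kinematics(position, orientation): joint angles nearest the present ones, or None.
- env.snapshot(name): name is "scene" or "top" or "wrist"; returns the picture (400x640x3 uint8, red, green, blue); there is no depth.
- env.camera_model(name): a dict with "fx", "fy", "cx", "cy" (pixels), "dist" ([k1, k2, p1, p2, k3] as OpenCV has them; the pictures are not rectified), "xyz" and "attitude" of the camera in the world; the wrist camera has in their place "mount" (4x4, takes a point from camera to tool coordinates, whose origin is the TCP and whose axes are the flange's). Camera axes: x right, y up, looking along -z (the intrinsics and any distortion apply to the point x, -y, -z); pixel columns grow to the right and rows downward; lengths in m; the calibration is good to about 2 mm. A picture is of the moment at which its call begins: read the wrist's pose just before it. camera_model takes no time and is no camera call.
A pose or a line that the arm cannot do raises env.PlanningError and nothing moves.
- env.finish_job(): hands the job in; it is judged then, once.
Readings, each from a call of its own:
- env.read_time(): time.
- env.read_joint_pos(): joint angles.
- env.read_joint_velocities(): joint speeds.
- env.read_effort(): joint torques, N m.
- env.read_tcp_pos(): TCP position.
- env.read_orientation(): TCP orientation.
- env.read_contact_force(): force on the tool from outside, world axes, zero at the start.
- env.read_wrist_torque(): the same for the moment, N m.
- env.read_finger_gap(): finger opening in m.
- env.read_finger_force(): force on a finger pad.
Only numpy, scipy, OpenCV 4.12 (cv2) and the standard library are available. Lean on these libraries where they do the work, as an engineer would, in place of code of your own. Each camera call takes 0.05 s, during which the arm holds its last target. There are 200 camera calls.

## Task

Pick up the red-handled puller, hook its fork under the brim of the yellow dust cap on the ball vise and pull straight up until the snug cap pops off. Set the puller down on the green pad, standing upright with the cap still lying level on its fork, let go and move clear. Never touch the cap with the gripper or arm, do not drop anything, and leave the glass dish, the jar and the graver where they are.

Things in the scene. Friction and masses are not known exactly. Their poses are not given: they have to be found in the camera images.
- vise: Ball vise, fixed: dark steel ball 112 mm across, 80 mm tall, with a brass band; on it a bare round steel neck 30 mm across from z = 80 to 116 mm; then a head 34 mm across (40 mm over its spring balls) up to z = 142 mm, inside the cap at the start. Round, so the puller may come in from any side. Origin: on its axis at bench level, z up.
- cap: Yellow dust cap, 80 g, snug on the vise's head. Brim 80 mm across, 5 mm thick; dome 56 mm across; 38 mm tall in all. Origin: centre of the brim's underside, z up; at the start on the vise's axis, 118 mm above the bench, 38 mm above the ball's top. Spring balls inside hold it: the pull rises to about 12 to 18 N in the first 4 mm, then they let go; it is clear of the head after 24 mm.
- puller: Steel puller, 250 g, standing on its flat fork, C-shaped from the side: fork below, riser at the back (x = -66 to -52 mm), level arm 30 mm wide above (z = 75 to 85 mm), red grip on the arm. Origin: underside of the fork, midway between the prongs, straight below the grip; x towards the prongs' open ends, z up. With its origin straight below the cap's, the prongs straddle the neck.
- puller_grip (a point): Place to grip the puller: on the middle axis of its red upright grip block, 112 mm above the fork's underside. The block is 30 mm (puller's x) by 24 mm (puller's y) and 45 mm tall, from 85 to 130 mm above the fork's underside; take it from above. Axes as the puller's.
- fork_tips (a point): Midway between the open ends of the puller's prongs, mid-thickness: x = 35, z = 4 mm from the puller's origin. The two prongs are straight, level, 8 mm thick, 12 mm wide, 48 mm apart inside (72 mm over all), joined by a crossbar at x = -66 to -46 mm; free height above them to the arm 67 mm. Axes as the puller's.
- pad: Flat green pad fixed on the bench, 200 mm (x) by 170 mm (y), 6 mm thick. Origin: centre of its underside at bench level, z up.
- dish: Shallow glass dish, 120 mm across, 28 mm tall, loose; leave alone. Origin: centre of its underside.
- jar: Small clear jar with a yellow lid, 48 mm across, 55 mm tall, loose; leave alone. Origin: centre of its underside.
- graver: Graver with a round wooden handle, lying down, 130 mm long, handle up to 40 mm across; leave alone. Origin: on its axis at the butt of the handle, y along the blade.
Things that resemble listed ones, but are neither listed nor needed, are in the scene too. Several things look just like the puller: the one meant starts nearest to the robot's base.

How it is judged:
By the outcome, as a careful person would: the job done as asked, in the order asked, and still so for the second after the job is handed in, with the robot touching nothing.
It also fails if it takes over 64 s, if anything falls off the work surface, if the arm or the gripper's body presses on something with over 40 N, if the wrist force passes 120 N, or if a joint passes its speed limit or range.

## Working session

There is one attempt and no reset: what is moved stays moved. The work goes in short steps, each a Python script; the robot and the scene stay as the last script left them, time stands still between calls to the robot, and variables do not carry over. Pictures are saved under pics/ and viewed, at most 11 in all, crops included, and the job is handed in when it is done.

```bash
mkdir -p pics; python3 - <<'E'
from workcell import env
import cv2
for n in("scene","top"):
    cv2.imwrite(f"pics/{n}0.png",cv2.resize(env.snapshot(n)[:,:,::-1],(800,500),interpolation=cv2.INTER_CUBIC))
    print({k:(v if not hasattr(v,'round') else v) for k,v in env.camera_model(n).items()})
print(env.camera_model("wrist"),env.hold_point_z,env.read_time())
E
```

```text
{'fx': 379.3800415150655, 'fy': 379.3800415150655, 'cx': 318.3936030380686, 'cy': 193.3314131093438, 'dist': array([-0.03279911,  0.        ,  0.        ,  0.        ,  0.        ]), 'xyz': array([1.24570344, 0.23396149, 0.5453077 ]), 'attitude': array([[-2.96749370e-01, -4.74473387e-01,  8.28742913e-01],
       [ 9.54955255e-01, -1.47914707e-01,  2.57258041e-01],
       [ 5.21171008e-04,  8.67753562e-01,  4.96994450e-01]])}
{'fx': 482.4478518689086, 'fy': 482.4478518689086, 'cx': 311.24775549505694, 'cy': 202.21787428092205, 'dist': array([0.0340366, 0.       , 0.       , 0.       , 0.       ]), 'xyz': array([ 0.40282063, -0.00425039,  1.32326293]), 'attitude': array([[ 0.01494173,  0.99253385, -0.12105078],
       [-0.99985334,  0.01584469,  0.00650019],
       [ 0.00836967,  0.12093591,  0.99262503]])}
{'fx': 294.6200514663514, 'fy': 294.6200514663514, 'cx': 317.35252117053886, 'cy': 197.26031705014702, 'dist': array([-0.0143824,  0.       ,  0.       ,  0.       ,  0.       ]), 'mount': array([[-3.45539088e-04,  9.62515609e-01,  2.71226074e-01,
         6.86779951e-02],
       [ 9.99999822e-01,  4.64603176e-04, -3.74775113e-04,
         3.03674241e-04],
       [-4.86739392e-04,  2.71225896e-01, -9.62515598e-01,
        -1.43738786e-01],
       [ 0.00000000e+00,  0.00000000e+00,  0.00000000e+00,
         1.00000000e+00]])} 0.0187 0.1
```

View pics/scene0.png

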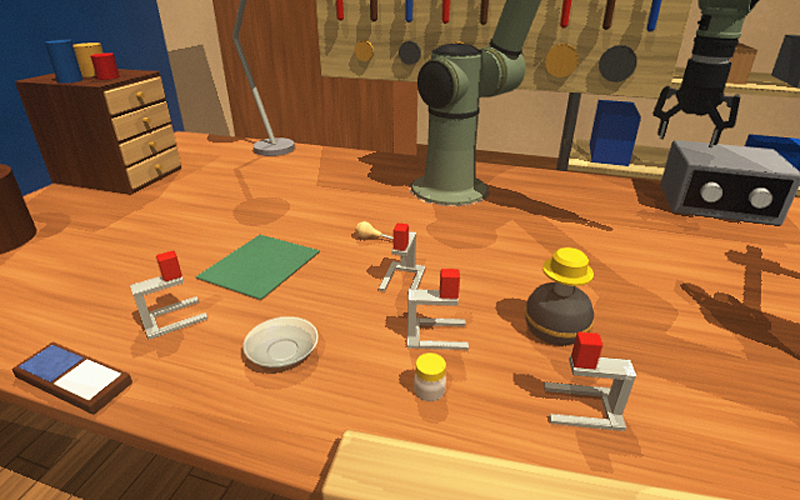

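View pics/top0.png

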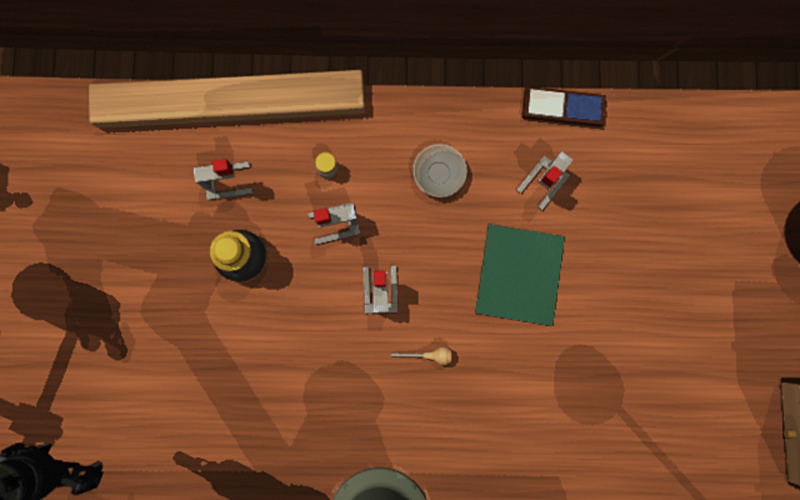

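Candidates for the puller (top view, 800 px scale): (380,278), (322,215), (222,167), (553,176). The base is at about (380,495), so the nearest is (380,278), which is (400,237) in the scene view. Its prongs point up the image (+x). I'll check it in a close crop together with the vise and pad.

```bash
python3 - <<'E'
from workcell import env
import cv2,numpy as np
t=env.snapshot("top")[:,:,::-1];s=env.snapshot("scene")[:,:,::-1]
def c(im,x,y,w,h): return cv2.resize(im[y:y+h,x:x+w],(400,300),interpolation=cv2.INTER_CUBIC)
cv2.imwrite("pics/crop1.png",np.vstack([np.hstack([c(t,264,200,80,60),c(t,150,175,80,60)]),np.hstack([c(t,360,172,120,90),c(s,280,165,100,75)])]))
E
```

```text
(no output)
```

View pics/crop1.png

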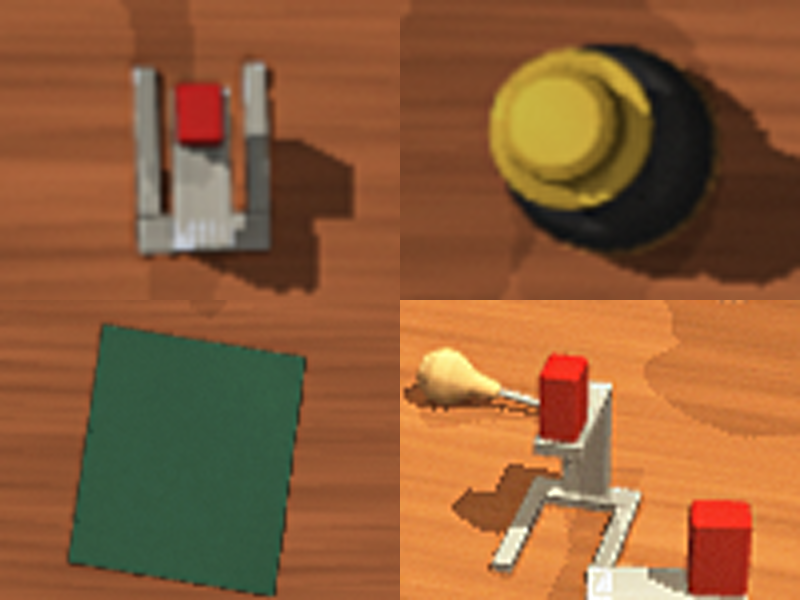

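The crop confirms the choice: the nearest puller has its prong tips at (200,65) in the top-left tile, its grip top at about (200,112), and its rear edge at y=252. The cap brim's centre is at (571,128) and its dome top at (554,126). The pad corners are (102,324), (306,357), (275,596) and (68,563).

```bash
cat > h.py <<'E'
from workcell import env
import cv2,numpy as np
def cast(m,R,o,px,z):
    K=np.array([[m['fx'],0,m['cx']],[0,m['fy'],m['cy']],[0,0,1]])
    p=cv2.undistortPoints(np.array([[px]],float),K,np.array(m['dist']))[0,0]
    d=R@np.array([p[0],-p[1],-1]); return o+d*(z-o[2])/d[2]
def top(px,z):
    m=env.camera_model("top"); return cast(m,m['attitude'],m['xyz'],px,z)
def scene(px,z):
    m=env.camera_model("scene"); return cast(m,m['attitude'],m['xyz'],px,z)
def wrist(px,z,R,p):
    m=env.camera_model("wrist"); T=m['mount']; return cast(m,R@T[:3,:3],p+R@T[:3,3],px,z)
def rot(a,b=None): # tool pointing down, tool y axis at yaw a
    y=np.array([np.cos(a),np.sin(a),0]); z=np.array([0,0,-1.]); return np.c_[np.cross(y,z),y,z]
E
python3 - <<'E'
from h import *
np.set_printoptions(precision=4,suppress=True)
f=lambda c,o,x0,y0,s,z: top((x0+(c[0]-o[0]+.5)/s-.5,y0+(c[1]-o[1]+.5)/s-.5),z)
P=lambda c,z: f(c,(0,0),264,200,5,z)
for n,c,z in [("tipLo",(133,68),.008),("tipLi",(156,68),.008),("tipRi",(243,63),.008),("tipRo",(267,63),.008),("rearL",(139,252),.004),("rearR",(270,249),.004),("grip",(200,111),.13)]: print(n,P(c,z))
V=lambda c,z: f(c,(400,0),150,175,5,z)
print("brim",V((571,128.5),.123),"w",np.linalg.norm(V((489,128),.123)-V((653,128),.123)),"dome",V((554,126),.156))
print("pad",*[f(c,(0,300),360,172,10/3,.006) for c in [(102,324),(306,357),(275,596),(68,563)]])
g=lambda x,y,z: top((x*.8,y*.8),z)
for n,x,y,z in [("p2",322,215,.13),("p2tip",312,228,.008),("p3",222,167,.13),("p4",553,176,.13),("jar",326,160,.055),("dish",440,171,.02),("gravbutt",455,356,.02),("gravtip",391,355,.005)]: print(n,g(x,y,z))
print(env.read_orientation())
E
```

```text
tipLo [0.532  0.0443 0.008 ]
tipLi [0.5322 0.0317 0.008 ]
tipRi [ 0.5357 -0.0159  0.008 ]
tipRo [ 0.5359 -0.029   0.008 ]
rearL [0.4319 0.0391 0.004 ]
rearR [ 0.4346 -0.0321  0.004 ]
grip [0.4991 0.0062 0.13  ]
brim [0.5489 0.3061 0.123 ] w 0.08130845131516942 dome [0.546  0.3058 0.156 ]
pad [ 0.6321 -0.2306  0.006 ] [ 0.6071 -0.3991  0.006 ] [ 0.4102 -0.3698  0.006 ] [ 0.4341 -0.2018  0.006 ]
p2 [0.6225 0.1236 0.13  ]
p2tip [0.6155 0.1578 0.008 ]
p3 [0.7172 0.3275 0.13  ]
p4 [ 0.7101 -0.3414  0.13  ]
jar [0.7567 0.1263 0.055 ]
dish [ 0.7459 -0.1228  0.02  ]
gravbutt [ 0.3423 -0.1566  0.02  ]
gravtip [ 0.3417 -0.0204  0.005 ]
[[-0.9493  0.3144 -0.0004]
 [ 0.3144  0.9493 -0.0009]
 [ 0.0001 -0.001  -1.    ]]
```

```bash
cat >> h.py <<'E'
H=0.112-env.hold_point_z          # TCP above fork underside
PU=np.array([.499,.0062]); PY=.048
V=np.array([.5472,.306]); VY=np.radians(60)
PAD=np.array([.521,-.3003]); DY=-.145
def ori(yaw,flip): return rot(yaw+np.pi/2+flip*np.pi)
E
python3 - <<'E'
from h import *
np.set_printoptions(precision=3,suppress=True)
print("scene brim",scene((568.5/1.25,271/1.25),.123),"base offset",V)
for fl in(0,1):
  for n,p,y,z in [("pu",PU,PY,0),("v",V,VY,.095),("vup",V,VY,.2),("d",PAD,DY,.006),("dup",PAD,DY,.2)]:
    print(fl,n,env.inverse_kinematics(np.r_[p,H+z],ori(y,fl)))
E
```

```text
scene brim [0.551 0.308 0.123] base offset [0.547 0.306]
0 pu [-0.136  0.377 -0.514  0.68   0.    -0.184]
0 v [ 0.392  0.497 -0.042  1.031  0.    -0.655]
0 vup [ 0.392  0.446  0.144  1.269  0.    -0.655]
0 d [-0.646  0.532 -0.231  0.808  0.    -0.501]
0 dup [-0.646  0.394  0.066  1.242  0.    -0.501]
1 pu [-0.136  0.377 -0.514  0.68   0.     2.958]
1 v [ 0.392  0.497 -0.042  1.031  0.     2.487]
1 vup [0.392 0.446 0.144 1.269 0.    2.487]
1 d [-0.646  0.532 -0.231  0.808  0.     2.641]
1 dup [-0.646  0.394  0.066  1.242  0.     2.641]
```

```bash
sed -i 's/^V=.*; VY/V=np.array([.5485,.3067]); VY/' h.py; python3 - <<'E'
from h import *
env.grip(.085)
env.goto(np.r_[PU,H+.13],ori(PY,0))
np.save("pose.npy",np.c_[env.read_orientation(),env.read_tcp_pos()])
cv2.imwrite("pics/w1.png",env.snapshot("wrist")[:,:,::-1])
print(env.read_tcp_pos(),env.read_time())
E
```

```text
[0.49898315 0.00691667 0.22332469] 2.65
```

View pics/w1.png

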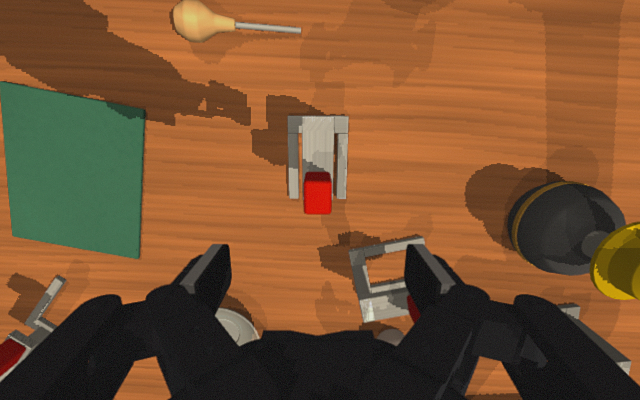

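The wrist view shows the puller straight under the camera. The grip's far top edge is at about (318,213), the outer prong tips at (288,198) and (347,198), and its inner corners at about (299,198) and (337,198).

```bash
python3 - <<'E'
from h import *
A=np.load("pose.npy");R,p=A[:,:3],A[:,3]
for c,z in [((305,213.5),.13),((331,213.5),.13),((288,198.5),.008),((347.5,198.5),.008),((288.5,115),.004),((348.5,115),.004)]: print(wrist(c,z,R,p).round(4))
E
```

```text
[ 0.5121 -0.0027  0.13  ]
[0.511  0.0194 0.13  ]
[ 0.5351 -0.0282  0.008 ]
[0.5314 0.0471 0.008 ]
[ 0.433  -0.0303  0.004 ]
[0.4295 0.041  0.004 ]
```

```bash
sed -i 's/^PU=.*; PY/PU=np.array([.498,.0072]); PY/' h.py; python3 - <<'E'
from h import *
env.servo_line(np.r_[PU,H],rate=.08,rotation=ori(PY,0),f_stop=8) and print("contact")
print(env.read_tcp_pos(),env.read_contact_force())
env.grip(0.0,90); print(env.read_finger_gap(),env.read_finger_force())
p=env.read_tcp_pos(); env.servo_line(p+[0,0,.11],rate=.1)
print(env.read_contact_force(),env.read_finger_gap(),env.read_tcp_pos())
# standoff: 130 mm behind the vise along the approach, fork at z=.095
d=np.r_[np.cos(VY),np.sin(VY)]
env.goto(np.r_[V-.135*d,H+.097],ori(VY,0))
np.save("pose2.npy",np.c_[env.read_orientation(),env.read_tcp_pos()])
w=env.snapshot("wrist")[:,:,::-1]; s=env.snapshot("scene")[:,:,::-1]; t=env.snapshot("top")[:,:,::-1]
cv2.imwrite("pics/s2.png",np.vstack([cv2.resize(s[150:300,350:550],(800,600),interpolation=cv2.INTER_CUBIC)]))
cv2.imwrite("pics/t2.png",cv2.resize(t[140:260,130:290],(800,600),interpolation=cv2.INTER_CUBIC));cv2.imwrite("pics/w2.png",w)
print(env.read_tcp_pos(),env.read_time())
E
```

```text
[0.49839699 0.0071712  0.093717  ] [-0.03521264  0.11273535  0.58161306]
0.022928122343359954 88.32521796226501
[-0.5769545   0.34197635 -3.02428224] 0.022845576279975046 [0.49767464 0.00706302 0.20283678]
[0.4813983  0.1885752  0.19025187] 7.1833
```

View pics/s2.png

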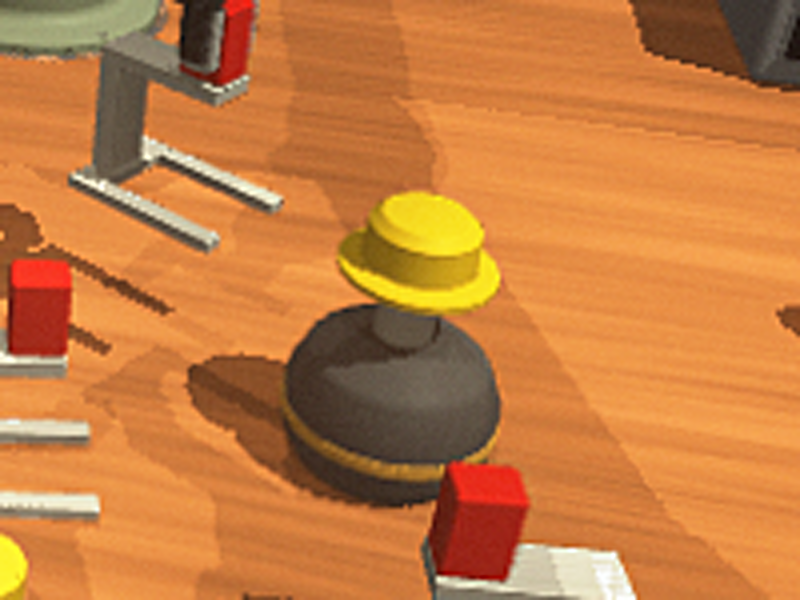

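View pics/w2.png

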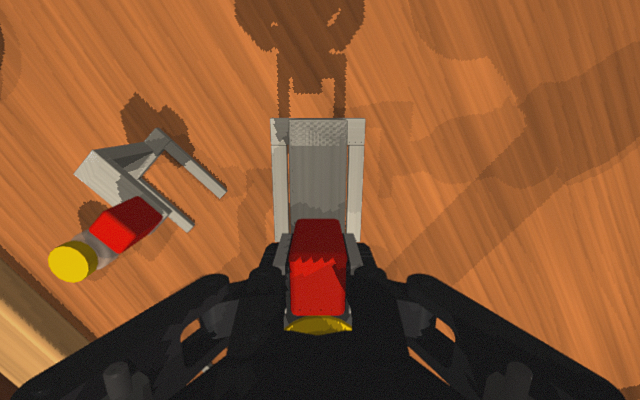

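The puller is held square: the wrist view has its outer prong edges at 271 and 366, and the cap ahead is centred at x=318. In the scene crop the fork is level, with tips at (282,205) and (213,243), below the brim at (419,265).

```bash
python3 - <<'E'
from h import *
d=np.r_[np.cos(VY),np.sin(VY)]
o=lambda x,y:(350+(x+.5)/4-.5,150+(y+.5)/4-.5)
a=scene(o(281,202),.105);b=scene(o(214,239),.105);c=scene(o(419,264),.121)
# tips: outer-top corners approx
m=(a+b)/2; r=(c-m)[:2]; print(a,b,c,"along",r@d,"lat",r@[-d[1],d[0]],"want .100,0", "width",np.linalg.norm(a-b))
z=H+.097
n=np.array([-d[1],d[0]])
if abs(r@n)<.006:
    hit=env.servo_line(np.r_[V,z],rate=.06,f_stop=5)
    print(hit,env.read_tcp_pos(),env.read_contact_force(),env.read_time())
    s=env.snapshot("scene")[:,:,::-1]; t=env.snapshot("top")[:,:,::-1]
    f=lambda i:cv2.resize(i,(400,300),interpolation=cv2.INTER_CUBIC)
    cv2.imwrite("pics/s3.png",cv2.resize(s[170:290,380:540],(800,600),interpolation=cv2.INTER_CUBIC))
E
```

```text
[0.47255315 0.23520484 0.105     ] [0.523707   0.20314574 0.105     ] [0.54301549 0.30771508 0.121     ] along 0.09912041667275305 lat 0.005397975472685323 want .100,0 width 0.06036971520223053
False [0.54845268 0.30652601 0.19037808] [-0.37752783  0.74612805 -2.19193481] 9.5833
```

View pics/s3.png

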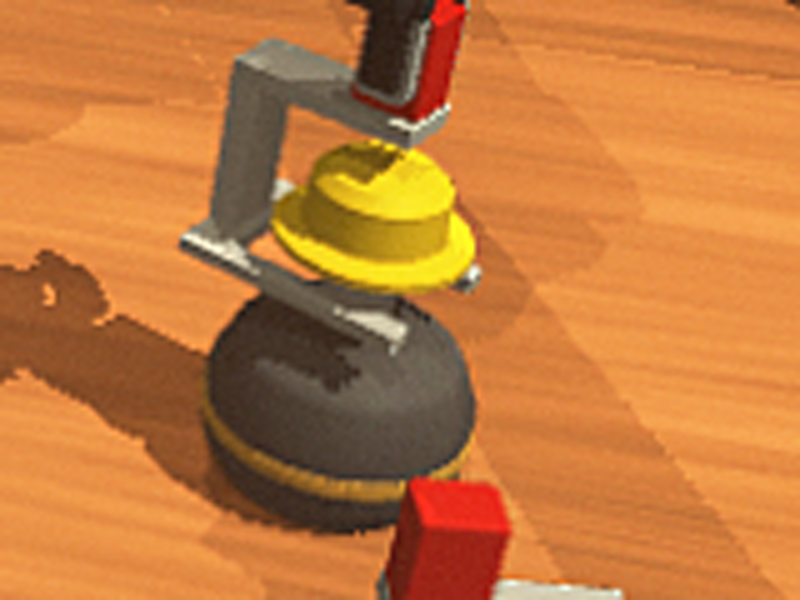

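The fork is under the brim without contact: near tip at about (400,338), far tip at (472,275), brim centre at (374,238). I'll check the lateral offset numerically, using the edges of the cap and fork in the top view too.

```bash
python3 - <<'E'
from h import *
d=np.r_[np.cos(VY),np.sin(VY)];n=np.array([-d[1],d[0]])
o=lambda x,y:(380+(x+.5)/5-.5,170+(y+.5)/5-.5)
for nm,c,z in [("near tip outer/top",(408,326),.105),("near tip low front",(397,354),.097),("far tip",(480,268),.105),("brimL",(272,213),.121),("brimR",(475,250),.121),("brimC",(374,236),.121)]:
    q=scene(o(*c),z)[:2]-V; print(nm,q@d,q@n)
t=env.snapshot("top")[:,:,::-1]
cv2.imwrite("pics/t3.png",cv2.resize(t[165:240,150:250],(800,600),interpolation=cv2.INTER_CUBIC))
E
```

```text
near tip outer/top 0.032589325327355145 -0.023019190894335486
near tip low front 0.03455287641537175 -0.032058902188890306
far tip 0.03228886327074025 0.036103351354746314
brimL -0.03764049930503227 -0.014233560886101485
brimR 0.033808595440733856 0.022163904639162353
brimC 0.00045934642827190586 0.0013254298439789554
```

View pics/t3.png

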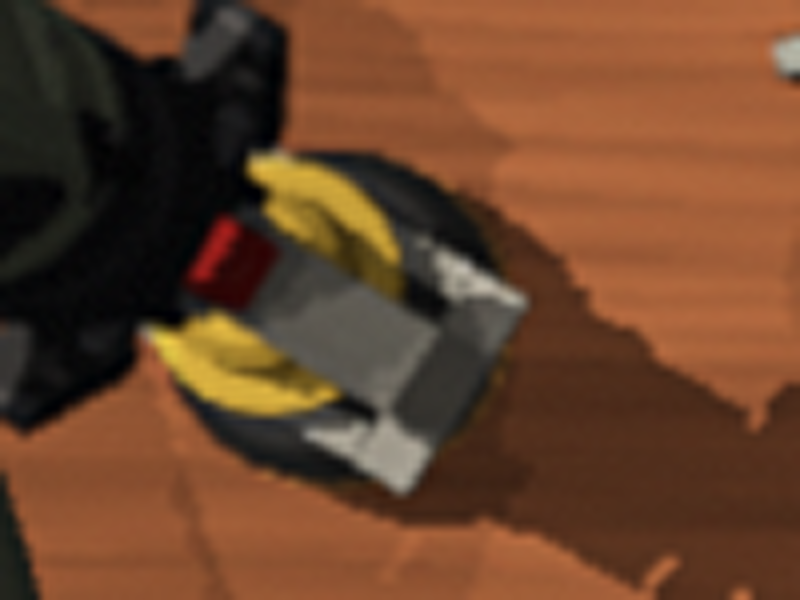

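The top view shows the brim symmetric about the arm, with corners at (265,165) and (160,345), and everything centred within about 2 mm. Next is the pull.

```bash
python3 - <<'E'
from h import *
p=env.read_tcp_pos()
print(env.servo_line(p+[0,0,.010],rate=.03),env.read_contact_force())
for dz in np.arange(.012,.028,.002):
    env.servo_line(p+[0,0,dz],rate=.012); print(dz.round(3),env.read_contact_force().round(1)[2],env.read_tcp_pos()[2].round(4),env.read_finger_gap())
env.servo_line(p+[0,0,.105],rate=.04)
print(env.read_contact_force(),env.read_wrist_torque(),env.read_tcp_pos(),env.read_time())
s=env.snapshot("scene")[:,:,::-1]
cv2.imwrite("pics/s4.png",cv2.resize(s[140:260,380:540],(800,600),interpolation=cv2.INTER_CUBIC))
E
```

```text
False [ 0.21438616  0.29240156 -2.9322027 ]
0.012 -2.7 0.2024 0.02325773345833338
0.014 -4.5 0.204 0.02307843899766751
0.016 -8.9 0.2058 0.022786661387147307
0.018 -15.2 0.2073 0.022756595369761847
0.02 -11.8 0.2108 0.02298146397404528
0.022 -6.5 0.2134 0.02257573163034911
0.024 -4.1 0.2155 0.02308257287411525
0.026 -2.6 0.2174 0.022990423486608492
[-0.04957906 -0.45511533 -3.78063823] [ 0.11107103 -0.02796033 -0.01079698] [0.54837575 0.30651298 0.29514887] 14.875
```

View pics/s4.png

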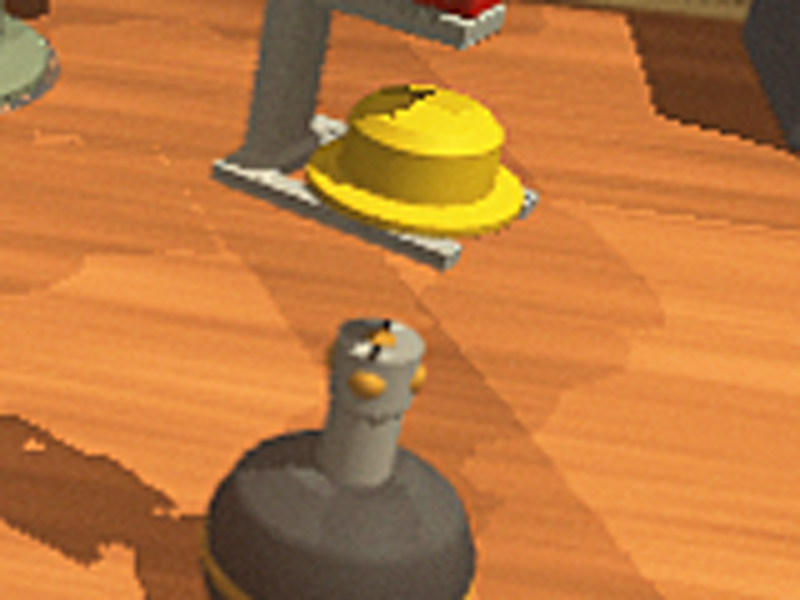

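The cap is off and lying level on the fork, with the brim at (415,180) and the bare head below it. Now I carry it to the pad.

```bash
python3 - <<'E'
from h import *
T=PAD+.012*np.r_[np.cos(DY),np.sin(DY)]
z=env.read_tcp_pos()[2]
env.servo_line(np.r_[T,z],rate=.07,rotation=ori(DY,0))
print(env.read_tcp_pos(),env.read_contact_force(),env.read_time())
env.servo_line(np.r_[T,H+.018],rate=.06)
hit=env.servo_line(np.r_[T,H+.003],rate=.01,f_stop=3)
print(hit,env.read_tcp_pos()-[0,0,H],env.read_contact_force(),env.read_wrist_torque(),env.read_time())
s=env.snapshot("scene")[:,:,::-1]
cv2.imwrite("pics/s5.png",cv2.resize(s[150:270,120:280],(800,600),interpolation=cv2.INTER_CUBIC))
E
```

```text
[ 0.53287923 -0.30200238  0.29515756] [ 0.0479472  -0.12742583 -2.10790714] 23.775
True [ 0.53287154 -0.30211998  0.00619637] [-0.41112327  0.18162763  5.87417049] [ 0.11450288  0.05110297 -0.00389172] 28.075
```

View pics/s5.png

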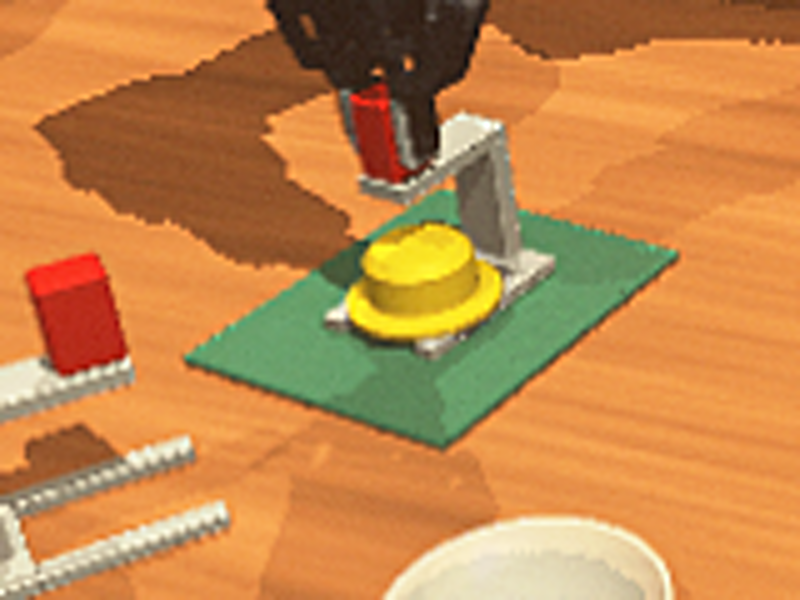

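The puller stands on the pad, with the prong tips at (338,318) and (430,345) and the cap level. I release it and move clear.

```bash
python3 - <<'E'
from h import *
env.grip(.07); env.pause(.3)
p=env.read_tcp_pos(); print(env.read_contact_force(),env.read_finger_gap())
env.servo_line(p+[0,0,.03],rate=.04); env.servo_line(p+[0,0,.2],rate=.12)
env.servo_line(p+[-.12,.15,.2],rate=.15)
env.pause(.5); print(env.read_contact_force(),env.read_time())
s=env.snapshot("scene")[:,:,::-1]
cv2.imwrite("pics/s6.png",cv2.resize(s,(800,500),interpolation=cv2.INTER_CUBIC))
E
```

```text
[ 0.57477066 -0.39828949 -1.09651639] 0.06996637439088835
[-0.79138356  1.27956121  0.11221276] 33.3417
```

View pics/s6.png

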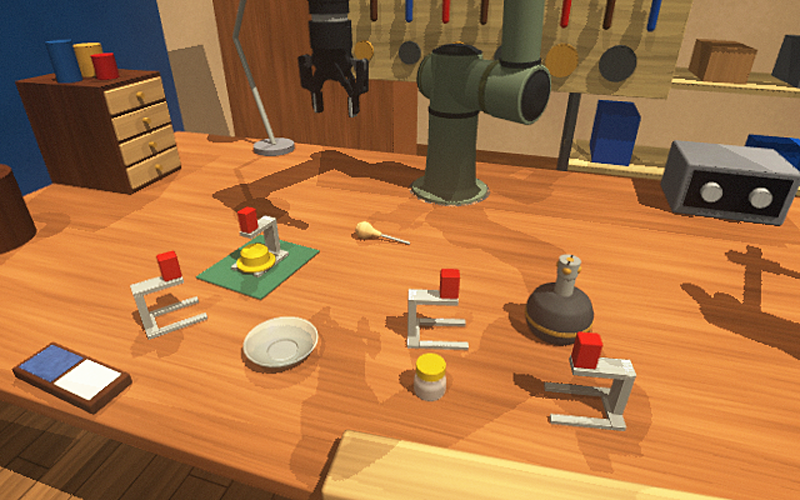

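The puller stands on the pad at (258,250) with the cap level. The dish, jar and graver are where they were, and the gripper is clear.

```bash
python3 -c "
from workcell import env
print(env.finish_job())"
```

```text
the job is handed in; nothing more can be done
None
```

The job is handed in: the cap came off, and the puller stands upright on the green pad with the cap level on its fork, the gripper clear and the dish, jar and graver untouched, after about 33 s of the 64 s allowed.

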